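Unlock the red wind jet and put it away in the harmonica case

ROBOT

A 6-joint arm with a two-finger parallel gripper is mounted at the origin on the work surface. World frame = base frame: x ahead of the robot, y to its left, z up, the work surface at z = 0. Lengths are in m, angles in rad, forces in N, time in s.
With the tool pointing down it reaches from about 0.35 to 0.775 m from the base axis. Payload 5.5 kg.
Tool frame: the origin (TCP) lies midway between the tips of the shut fingers; the grasp point (between the pads) lies 19 mm behind it; z points along the fingers, y is the line along which they close (so a half turn about z gives the same grasp; the last joint's range is limited). The gripper opens to 85 mm and grips with 20 to 120 N. Pads are 22 mm wide; open, the fingers measure 114 mm over their backs; the gripper's body (76 mm by 85 mm) begins 54 mm behind the grasp point. The pads swing forward as they close: fully open they stand 13 mm farther back than shut.
Start: joints at [0.986, 0.313, 0.046, 1.304, 0, 1.431], TCP at [0.247, 0.519, 0.231] pointing down, gripper open.
Joint ranges: [-2.76, 2.76], [-0.86, 1.69], [-1.03, 1.26], [-2.2, 2.34], [-1.47, 1.5], [-3.14, 3.14]. Speed limits (rad/s): [2.57, 2.57, 3.14, 3.14, 3.14, 3.14].

INTERFACE

Orientations are given as a 3x3 rotation matrix whose columns are the frame's x, y, z axes.
In Python, from station import sense, snapshot, hand_in, find_in, outline_of, place_of gives the robot as it stands.
- The arm moves only by the tool send_rows, never from a script. Its argument "moves" is a list of rows, each a list of 6 numbers: the shift along the tool's x, y, z normalised to -1 to 1, where 1 is 0.25 m, then the turn, a rotation vector about the tool's x, y, z normalised to -1 to 1, where 1 is 180 degrees. A call has 1 to 5 rows; each row is the pose to reach, as a shift and turn from the pose commanded when the call began, along the tool's axes at that moment, turning the shorter way round; what a row does not reach only later rows make up. A row lasts 1/12 s, in which the tool goes at most 41.7 mm and 7.16 degrees, less where a joint would pass 70% of its speed; a pose out of reach is approached as far as the arm can. A call with a number of a shift or a turn outside -1 to 1 is refused whole. A call with a gripper value outside its range is refused whole. "fingers" is the opening, from 0 (shut) to 1 (fully open), set as the call begins (left out, the last holds). The fingers move at their own pace and stop on an object; the grip force is fixed at half the most. Time passes only in rows, so rows that repeat a pose let the fingers close. It gives the time, the measured TCP pose, the force, the opening and the grip force at its end, in the units of the state.
- sense(): the state, without advancing time (a new reading comes with each control period).
- snapshot(name): name is "scene" or "top"; returns a dict with "pixels" (400x640x3 uint8, red, green, blue), "intrinsics" (3x3 intrinsics, pixels), "rvec" (rotation vector, rad) and "tvec" (3), from world to camera coordinates, as OpenCV has them. Camera axes: x right, y down, z forward; pixel columns grow to the right and rows downward; lengths in m; the calibration is good to about 2 mm. A picture is of the moment at which its call begins. There is no depth.
- hand_in(): hands the job in; it is judged then, once.
Trained networks look in the newest picture that a camera, given by its name, has taken for a name from the list of things; names that differ only in an ending like _2 or _b are one class to them, and where a whole thing is asked for, a point or a joint stands for the part that bears it (a point fixed in the world has none). Each returns a list of dicts, best first, with "p" (0 to 1); they miss things now and then, are a little off and sometimes report something else, mostly with a low value. They report only what shows in the picture. A call takes as long as a camera call. They do not tell look-alikes from the thing itself.
- find_in(camera, name): "location" ([x, y, z] in m, in the coordinates of the camera as it stood for that picture, good to about 4 mm: the middle of the surface that is visible of it).
- outline_of(camera, name): "pixels" (400x640 bool, what is visible of it).
- place_of(camera, name): "location" ([x, y, z] in m, in the coordinates of the camera as it stood for that picture, good to about 4 mm: a listed point, or the origin of a listed thing).
The state is a dict: "time": time; "qpos": joint angles; "dq": joint speeds; "effort": joint torques, N m; "tool_pos": TCP position; "eef_rot": TCP orientation; "wrist_force": force on the tool from outside, world axes, zero at the start; "ft_torque": the same for the moment, N m; "opening": finger opening in m; "grip_force": force on a finger pad.
Only numpy, scipy, OpenCV 4.12 (cv2) and the standard library are available. Lean on these libraries where they do the work, as an engineer would, in place of code of your own. Each camera call takes 0.05 s, during which the arm holds its last target. There are 200 camera calls.

TASK

Take the red-capped wind jet out of its locking socket in the brass anvil: grip its ribbed steel collar, pull the collar straight up against its spring until the lock lets go, and draw the jet out. Then stand it upright in the empty compartment of the open maple harmonica case and let go. Leave the blue-capped jet locked in the anvil.

Things in the scene. Friction and masses are not known exactly. Their poses are not given: they have to be found in the camera images.
- red_grip (a point): Middle of the ribbed steel collar (38 x 38 square, sides along x and y, 24 tall) of the upright red-capped wind jet; moves with the collar. Brass stem 34 across, flat underside 72 mm below this point (collar down), two pawls standing out 22 mm from the axis 16 to 24 mm above it. Cap 23 across, top 36 mm above this point. About 0.22 kg. Starts 82 mm above the desk, stem locked 40 mm deep in the anvil.
- red_collar (a joint): How far the red jet's collar is pulled up along the jet, m: 0 down (locked; spring 4 N), 0.014 fully up (10 N). The pawls let go at about 0.008 to 0.010; lifting on straight by the collar draws the jet out, and the spring then brings the collar down while the jet hangs from it. Pulling cap or stem does not unlock it.
- blue_grip (a point): The same point on the blue-capped jet, otherwise identical, in the anvil's other socket. It stays there; its cap tops out 118 mm above the desk, so carry the red jet over or round it. Which socket holds which jet varies.
- anvil: Fixed brass block 76 (x) x 176 (y) x 50 mm tall; origin at the centre of its underside on the desk. Its two vertical sockets open upwards at y = -42 and +42 mm in its own frame, one jet in each. Collar middles start 32 mm above its top. Along its x axis there is free room on both sides of a collar.
- pocket (a point): Centre of the floor of the empty compartment of the fixed, open maple case; z up. Floor 6 mm above the desk, flat, 104 x 104 mm inside; walls 6 mm thick rise 26 mm above it. The lid lies folded back flat on the desk on the +x side in this frame; the other compartment, centre 110 mm away towards this frame's -y, holds a harmonica.
There are look-alikes about, which are no part of the job. What is shaped like the part that bears red_grip but pink or purple is not meant.

How it is judged:
By the outcome, as a careful person would: the job done as asked, in the order asked, and still so for the second after the job is handed in, with the robot touching nothing.
It also fails if it takes over 48 s, if anything falls off the work surface, if the arm or the gripper's body presses on something with over 40 N, if the wrist force passes 120 N, or if a joint passes its speed limit or range.

## Working session

There is one attempt and no reset: what is moved stays moved. The work goes in short steps, Python scripts to look and compute and a tool call to move; the robot and the scene stay as the last step left them, time stands still between calls to the robot, and variables do not carry over. Pictures are saved under pics/ and viewed, at most 10 in all, crops included, and the job is handed in when it is done.

Besides the shell and the picture viewer there is one more tool, called by a JSON object that holds its "api" and its "payload", one argument or row to a line. send_rows: Moves the arm, as the interface text tells. Scaled input: -1 to 1 covers 0.25 m each way for a shift and 180 degrees each way for a turn. Its arguments: {"type":"object","properties":{"moves":{"type":"array"},"fingers":{"type":"number"}},"required":["moves"]}

```bash
mkdir -p pics; cat > h.py <<'E'
import numpy as np, cv2
from station import *
def cam(n):
    s=snapshot(n); R=cv2.Rodrigues(np.array(s["rvec"],float))[0]; t=np.array(s["tvec"],float).ravel()
    return s,R,t
def w(R,t,p): return R.T@(np.array(p)-t)
def proj(s,p): return cv2.projectPoints(np.array(p,float).reshape(-1,3),np.array(s["rvec"],float),np.array(s["tvec"],float),np.array(s["intrinsics"],float),None)[0].reshape(-1,2)
def ray(s,R,t,uv,z):
    d=R.T@np.linalg.inv(s["intrinsics"])@np.array([uv[0],uv[1],1.]); c=-R.T@t
    return c+d*(z-c[2])/d[2]
E
python3 - <<'E'
from h import *
np.set_printoptions(precision=4,suppress=True)
for n in("scene","top"):
    s,R,t=cam(n); cv2.imwrite(f"pics/{n}0.png",s["pixels"][:,:,::-1])
    for k in("red_grip","blue_grip","anvil","pocket"):
        for d in place_of(n,k): 
            p=w(R,t,d["location"]); print(n,k,round(d["p"],2),p,proj(s,p)[0])
st=sense(); print(st["time"],st["tool_pos"],st["eef_rot"],st["opening"])
E
```

```text
scene red_grip 0.82 [0.5376 0.2463 0.0844] [399.7007 192.5016]
scene red_grip 0.74 [0.4133 0.2896 0.0713] [397.737  150.2876]
scene red_grip 0.63 [0.5564 0.367  0.0702] [451.5898 192.1899]
scene red_grip 0.52 [0.4263 0.204  0.0703] [365.6888 161.2063]
scene blue_grip 0.75 [0.5556 0.1657 0.0801] [367.3302 207.5629]
scene anvil 0.92 [ 0.5445  0.2033 -0.0044] [376.8994 218.6504]
scene pocket 0.92 [ 0.5331 -0.1527  0.0062] [226.3425 244.4905]
top red_grip 0.68 [0.4229 0.2892 0.0735] [222.9793 223.0361]
top red_grip 0.63 [0.541  0.2485 0.0862] [241.8611 172.0442]
top red_grip 0.48 [0.4378 0.2096 0.0698] [257.864  217.4785]
top red_grip 0.45 [0.5613 0.3687 0.0711] [192.4558 163.5947]
top blue_grip 0.61 [0.5608 0.1718 0.0837] [275.3832 164.4317]
top anvil 0.74 [ 0.546   0.2118 -0.0015] [262.8579 176.3088]
top anvil 0.52 [ 0.5337 -0.1484  0.0071] [408.5251 183.6161]
top pocket 0.73 [ 0.5339 -0.151   0.0079] [409.6494 183.53  ]
0.5 [0.2475 0.5191 0.2313] [[-0.9027  0.4303  0.    ]
 [ 0.4303  0.9027  0.    ]
 [-0.      0.     -1.    ]] 0.0854700715507428
```

View pics/scene0.png

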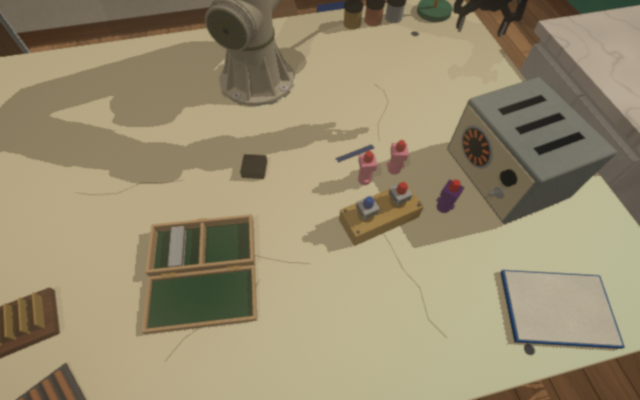

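View pics/top0.png

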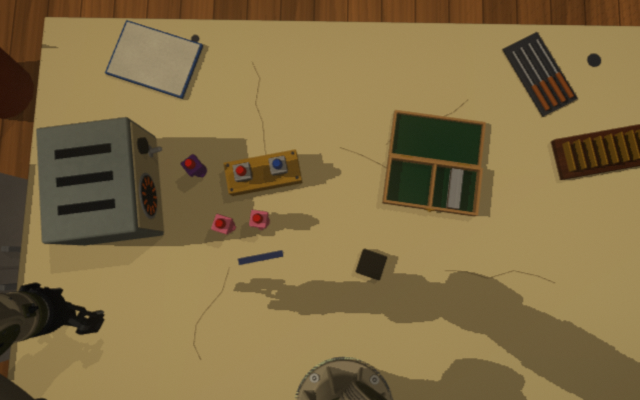

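The red jet is in the anvil at scene (400,192) / top (241,172). The blue one is at top (277,164). The pink and purple look-alikes stand loose, and the empty compartment is at top (409,183). Next I refine the position and yaw.

```bash
cat > m.py <<'E'
from h import *
np.set_printoptions(precision=4,suppress=True)
C={}
for n in("scene","top"):
    s,R,t=cam(n); P=np.array(s["intrinsics"])@np.c_[R,t]
    hsv=cv2.cvtColor(s["pixels"],cv2.COLOR_RGB2HSV)
    H,S,V=[hsv[...,i].astype(int) for i in range(3)]
    g=lambda p:proj(s,p)[0]
    for k,p0,m in(("red",(.539,.247,.113),((H<6)|(H>174))&(S>150)&(V>80)),("blue",(.558,.168,.113),(H>100)&(H<130)&(S>120)&(V>50))):
        u=g(p0); yy,xx=np.nonzero(m); q=np.hypot(xx-u[0],yy-u[1])<14
        c=(xx[q].mean(),yy[q].mean()); C.setdefault(k,[]).append((P,c)); print(n,k,c,q.sum(),"z.115->",ray(s,R,t,c,.112))
    o=outline_of(n,"anvil")
    for d in o[:2]:
        m=d["pixels"].astype(np.uint8); r=cv2.minAreaRect(cv2.findNonZero(m)); print(n,"anvil",d["p"],m.sum(),r)
    if n=="top":
        r=[q for q in (cv2.minAreaRect(cv2.findNonZero(d["pixels"].astype(np.uint8))) for d in o)][0]
        b=np.array([ray(s,R,t,q,.05) for q in cv2.boxPoints(r)]); print("top corners",b[:,:2],b.mean(0))
    m=(H>50)&(H<95)&(S>80); 
    u=g((.533,-.152,.006)); l,nn=0,0
    nc,lab,stt,cen=cv2.connectedComponentsWithStats(m.astype(np.uint8)); l=lab[int(u[1]),int(u[0])]
    print(n,"green",l,stt[l],ray(s,R,t,cen[l],.006))
    if l: 
        r=cv2.minAreaRect(cv2.findNonZero((lab==l).astype(np.uint8))); b=np.array([ray(s,R,t,q,.006) for q in cv2.boxPoints(r)]); print(b[:,:2])
for k,v in C.items():
    X=cv2.triangulatePoints(v[0][0],v[1][0],np.array(v[0][1]),np.array(v[1][1])).ravel(); print(k,X[:3]/X[3])
E
python3 m.py
```

```text
scene red (np.float64(402.0), np.float64(187.234375)) 64 z.115-> [0.5418 0.2447 0.112 ]
scene blue (np.float64(nan), np.float64(nan)) 0 z.115-> [nan nan nan]
scene anvil 0.66 2219 ((381.1763610839844, 212.90692138671875), (39.85249710083008, 83.0387954711914), 66.57130432128906)
scene green 0 [     0      0    640    400 254347] [0.4659 0.0813 0.006 ]
top red (np.float64(239.70491803278688), np.float64(169.9672131147541)) 61 z.115-> [0.5413 0.2488 0.112 ]
top blue (np.float64(276.26190476190476), np.float64(162.92857142857142)) 42 z.115-> [0.5591 0.1666 0.112 ]
top anvil 0.59 1968 ((262.166015625, 172.2188720703125), (35.01482391357422, 74.94400787353516), 79.3803482055664)
top corners [[0.5707 0.3037]
 [0.6078 0.1281]
 [0.5247 0.1103]
 [0.488  0.2842]] [0.5478 0.2066 0.05  ]
top green 17 [399 164  32  40 918] [ 0.5382 -0.1648  0.006 ]
[[ 0.4926 -0.1222]
 [ 0.5859 -0.1335]
 [ 0.5785 -0.2022]
 [ 0.4854 -0.1903]]
red [0.5411 0.2478 0.1103]
blue [nan nan nan]m.py:11: RuntimeWarning: Mean of empty slice.
  c=(xx[q].mean(),yy[q].mean()); C.setdefault(k,[]).append((P,c)); print(n,k,c,q.sum(),"z.115->",ray(s,R,t,c,.112))
  ret = ret.dtype.type(ret / rcount)
```

```bash
cat > mv.py <<'E'
import sys
from h import *
from scipy.spatial.transform import Rotation as Ro
def go(p,yaw=102.1):
    "row for TCP p, tool pointing down with tool x at world angle yaw"
    s=sense(); R=np.array(s["eef_rot"]); a=np.deg2rad(yaw)
    T=np.array([[np.cos(a),np.sin(a),0],[np.sin(a),-np.cos(a),0],[0,0,-1]])
    r=Ro.from_matrix(R.T@T).as_rotvec()
    print("t",round(s["time"],2),"tcp",np.round(s["tool_pos"],4),"row",np.round(np.r_[R.T@(np.array(p)-s["tool_pos"])/.25,r/np.pi],4).tolist(),"F",np.round(s["wrist_force"],1),"q6",round(s["qpos"][5],2),"op",round(s["opening"],4),s["grip_force"])
if __name__=="__main__": go([float(x) for x in sys.argv[1:4]],float(sys.argv[4]) if len(sys.argv)>4 else 102.1)
E
python3 mv.py .34 .33 .231
```

```text
t 0.7 tcp [0.2474 0.5191 0.2314] row [-0.6596, -0.5235, 0.0015, 0.0001, -0.0, 0.2912] F [-0.5 -0.1  0.9] q6 1.43 op 0.0855 0.0
```

{"api": "send_rows", "payload": {
  "moves": [
    [-0.66,-0.52,0,0,0,0.29],
    [-0.66,-0.52,0,0,0,0.29],
    [-0.66,-0.52,0,0,0,0.29],
    [-0.66,-0.52,0,0,0,0.29],
    [-0.66,-0.52,0,0,0,0.29]
  ],
  "fingers": 1
}}

```text
time: 1.12
tool_pos: [0.34, 0.3307, 0.2314]
eef_rot: [[-0.476, 0.88, 0.001], [0.88, 0.476, 0.0], [0.0, 0.001, -1.0]]
wrist_force: [1.1, -0.4, 0.3]
opening: 0.0854
grip_force: 0.0
```

```bash
python3 mv.py .54 .247 .20
```

```text
t 1.12 tcp [0.34   0.3307 0.2314] row [-0.6752, 0.5443, 0.1261, 0.0002, -0.0, 0.0906] F [ 1.1 -0.4  0.3] q6 1.68 op 0.0854 0.0
```

{"api": "send_rows", "payload": {
  "moves": [
    [-0.675,0.545,0.126,0,0,0.09],
    [-0.675,0.545,0.126,0,0,0.09],
    [-0.675,0.545,0.126,0,0,0.09],
    [-0.675,0.545,0.126,0,0,0.09],
    [-0.675,0.545,0.126,0,0,0.09]
  ]
}}

```text
time: 1.53
tool_pos: [0.5321, 0.2526, 0.2014]
eef_rot: [[-0.216, 0.976, 0.001], [0.976, 0.216, 0.0], [0.0, 0.001, -1.0]]
wrist_force: [0.1, 1.5, 0.1]
opening: 0.0853
grip_force: 0.0
```

```bash
python3 mv.py .54 .247 .20; python3 - <<'E'
from h import *
a,_,_=cam("scene");b,_,_=cam("top")
A=a["pixels"][100:270,290:530];B=b["pixels"][90:260,130:370]
cv2.imwrite("pics/h1.png",cv2.resize(np.vstack([A,B]),None,fx=1.75,fy=1.75)[:,:,::-1])
E
```

```text
t 1.53 tcp [0.5321 0.2526 0.2014] row [-0.0285, 0.026, 0.0056, 0.0003, -0.0001, 0.0021] F [0.1 1.5 0.1] q6 1.66 op 0.0853 0.0
```

View pics/h1.png

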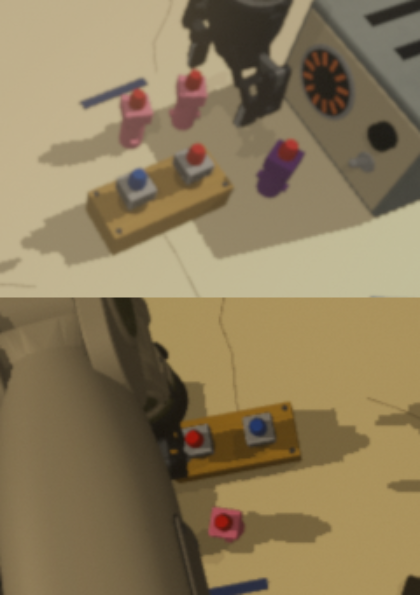

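The picture shows the gripper between the purple jet and the anvil, scene fingers near (428,150). I project the TCP to check that this matches.

```bash
python3 - <<'E'
from h import *
for n in("scene","top"):
    s,R,t=cam(n); st=sense(); p=np.array(st["tool_pos"]); y=np.array(st["eef_rot"])[:,1]
    print(n,-R.T@t,p,proj(s,[p,p+.05*y+[0,0,.013],p-.05*y+[0,0,.013],(.5411,.2478,.11)]))
s,R,t=cam("scene"); cv2.imwrite("pics/h2.png",cv2.resize(s["pixels"][60:270,290:530],None,fx=2.5,fy=2.5)[:,:,::-1])
E
python3 mv.py .54 .247 .20
```

```text
scene [ 0.95061343 -0.04638384  0.80680605] [0.53244707 0.25198023 0.19973354] [[412.19387001 158.02375471]
 [428.31670761 172.61028481]
 [399.77387891 136.30195795]
 [403.08317088 187.21944311]]
top [0.35159716 0.04095749 1.21103701] [0.53080986 0.25287663 0.20038657] [[229.87308319 167.50195774]
 [224.59187    143.04877048]
 [232.67404452 190.01015819]
 [240.31687017 170.20364633]]
t 1.78 tcp [0.5299 0.2535 0.2009] row [-0.0343, 0.0339, 0.0037, -0.0005, -0.0001, 0.002] F [-0.4  0.3 -0.9] q6 1.66 op 0.0853 0.0
```

View pics/h2.png

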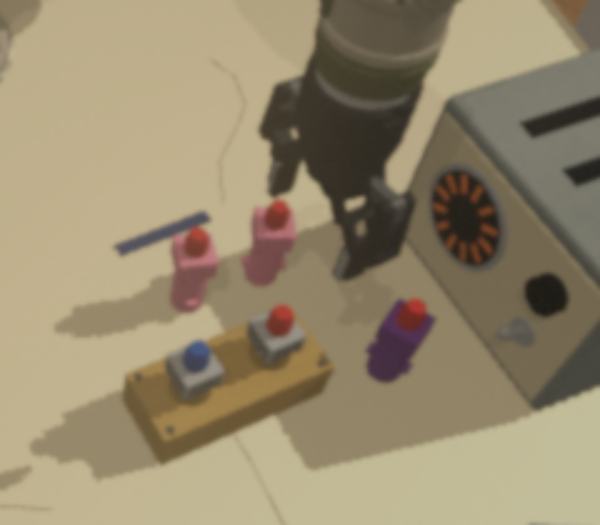

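{"api": "send_rows", "payload": {
  "moves": [
    [-0.034,0.033,0.2,0,0,0.002],
    [-0.034,0.033,0.2,0,0,0.002],
    [-0.034,0.033,0.2,0,0,0.002],
    [-0.034,0.033,0.2,0,0,0.002]
  ]
}}

```text
time: 2.12
tool_pos: [0.5386, 0.2479, 0.1517]
eef_rot: [[-0.212, 0.977, -0.002], [0.977, 0.212, -0.0], [0.0, -0.002, -1.0]]
wrist_force: [-0.4, -0.0, -0.2]
opening: 0.0853
grip_force: 0.0
```

```bash
python3 - <<'E'
from h import *
for i in range(5): print(np.round(sense()["tool_pos"],4)); s,R,t=cam("scene")
p=np.array(sense()["tool_pos"]); print(proj(s,p))
cv2.imwrite("pics/h3.png",cv2.resize(s["pixels"][110:250,320:480],None,fx=4,fy=4,interpolation=cv2.INTER_CUBIC)[:,:,::-1])
E
python3 mv.py .54 .2475 .06
```

```text
[0.5386 0.2479 0.1517]
[0.5395 0.2481 0.1527]
[0.5402 0.2482 0.1533]
[0.5406 0.2482 0.1534]
[0.5407 0.2481 0.1533]
[[407.03451403 175.45423414]]
t 2.37 tcp [0.5407 0.2479 0.1531] row [-0.0011, -0.004, 0.3723, 0.0008, -0.0001, 0.0005] F [ 0.6 -0.3  0.3] q6 1.65 op 0.0854 0.0
```

View pics/h3.png

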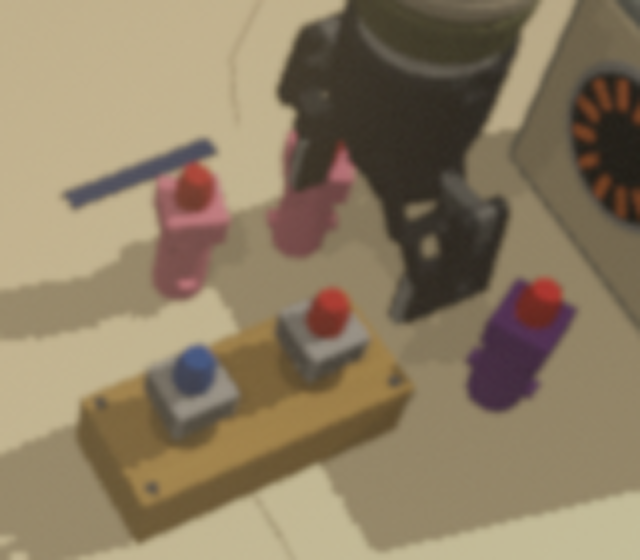

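The tips straddle the red jet's axis (front tip at crop (402,318), rear at (305,185)), and the descent is clear.

{"api": "send_rows", "payload": {
  "moves": [
    [0,-0.003,0.1,0,0,0],
    [0,-0.003,0.2,0,0,0],
    [0,-0.003,0.3,0,0,0],
    [0,-0.003,0.372,0,0,0],
    [0,-0.003,0.372,0,0,0]
  ]
}}

```text
time: 2.78
tool_pos: [0.5369, 0.2465, 0.0552]
eef_rot: [[-0.211, 0.978, -0.006], [0.978, 0.211, -0.002], [-0.0, -0.006, -1.0]]
wrist_force: [-0.6, 0.6, 0.4]
opening: 0.0854
grip_force: 0.0
```

{"api": "send_rows", "payload": {
  "moves": [
    [0,0,0,0,0,0],
    [0,0,0,0,0,0],
    [0,0,0,0,0,0],
    [0,0,0,0,0,0],
    [0,0,0,0,0,0]
  ],
  "fingers": 0
}}

```text
time: 3.2
tool_pos: [0.5399, 0.2474, 0.0604]
eef_rot: [[-0.21, 0.978, 0.002], [0.978, 0.21, 0.001], [0.0, 0.002, -1.0]]
wrist_force: [-2.6, -0.6, 6.7]
opening: 0.0367
grip_force: 59.5
```

{"api": "send_rows", "payload": {
  "moves": [
    [0,0,0,0,0,0],
    [0,0,0,0,0,0],
    [0,0,0,0,0,0],
    [0,0,0,0,0,0],
    [0,0,0,0,0,0]
  ]
}}

```text
time: 3.62
tool_pos: [0.5399, 0.2474, 0.0604]
eef_rot: [[-0.211, 0.978, 0.002], [0.978, 0.211, 0.001], [0.0, 0.002, -1.0]]
wrist_force: [-2.1, -1.0, 5.3]
opening: 0.0371
grip_force: 59.6
```

```bash
python3 mv.py .54 .2475 .06
```

```text
t 3.62 tcp [0.5399 0.2474 0.0604] row [0.0003, 0.0006, 0.0015, 0.0006, -0.0001, 0.0003] F [-2.1 -1.   5.3] q6 1.65 op 0.0371 59.61293935775757
```

{"api": "send_rows", "payload": {
  "moves": [
    [0,0,-0.016,0,0,0],
    [0,0,-0.032,0,0,0],
    [0,0,-0.044,0,0,0],
    [0,0,-0.052,0,0,0],
    [0,0,-0.052,0,0,0]
  ]
}}

```text
time: 4.03
tool_pos: [0.5383, 0.2468, 0.0706]
eef_rot: [[-0.21, 0.978, -0.003], [0.978, 0.21, -0.001], [-0.0, -0.003, -1.0]]
wrist_force: [-2.8, 0.0, -9.7]
opening: 0.0371
grip_force: 61.0
```

{"api": "send_rows", "payload": {
  "moves": [
    [0,0,-0.02,0,0,0],
    [0,0,-0.05,0,0,0],
    [0,0,-0.08,0,0,0],
    [0,0,-0.11,0,0,0],
    [0,0,-0.11,0,0,0]
  ]
}}

```text
time: 4.45
tool_pos: [0.5422, 0.2478, 0.1025]
eef_rot: [[-0.21, 0.978, 0.006], [0.978, 0.21, 0.002], [0.0, 0.007, -1.0]]
wrist_force: [0.4, -0.6, -2.3]
opening: 0.0374
grip_force: 62.5
```

```bash
python3 mv.py .54 .2475 .22; python3 - <<'E'
from h import *
s,R,t=cam("scene")
cv2.imwrite("pics/h4.png",cv2.resize(s["pixels"][110:250,320:480],None,fx=4,fy=4,interpolation=cv2.INTER_CUBIC)[:,:,::-1])
E
```

```text
t 4.45 tcp [0.5422 0.2478 0.1025] row [0.0008, -0.0056, -0.47, 0.0021, -0.0001, 0.0002] F [ 0.4 -0.6 -2.3] q6 1.65 op 0.0374 62.486454248428345
```

View pics/h4.png

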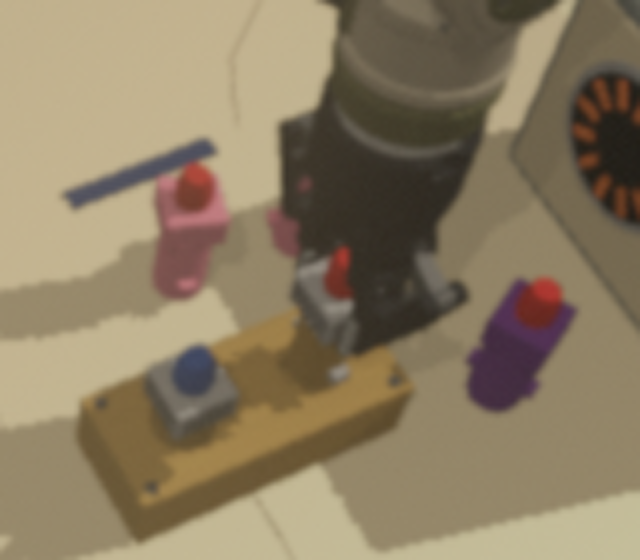

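The jet is out: the stem shows above the socket at crop (340,370), and the vertical force is about its weight. I lift it clear of the blue cap.

{"api": "send_rows", "payload": {
  "moves": [
    [0,-0.002,-0.1,0,0,0],
    [0,-0.002,-0.22,0,0,0],
    [0,-0.002,-0.34,0,0,0],
    [0,-0.002,-0.44,0,0,0],
    [0,-0.002,-0.47,0,0,0]
  ]
}}

```text
time: 4.92
tool_pos: [0.5413, 0.2477, 0.2215]
eef_rot: [[-0.21, 0.978, 0.008], [0.978, 0.21, 0.002], [0.001, 0.008, -1.0]]
wrist_force: [1.0, 0.2, -1.3]
opening: 0.0372
grip_force: 62.4
```

```bash
python3 mv.py .534 -.152 .20 83
```

```text
t 4.92 tcp [0.5413 0.2477 0.2215] row [-1.5569, -0.3658, 0.082, 0.0026, -0.0007, 0.1064] F [ 1.   0.2 -1.3] q6 1.65 op 0.0372 62.36068367958069
```

{"api": "send_rows", "payload": {
  "moves": [
    [-0.06,-0.015,0,0,0,0.01],
    [-0.18,-0.043,0,0,0,0.02],
    [-0.32,-0.076,0,0,0,0.03],
    [-0.46,-0.11,0,0,0,0.04],
    [-0.6,-0.143,0,0,0,0.05]
  ]
}}

```text
time: 5.33
tool_pos: [0.5351, 0.0917, 0.2154]
eef_rot: [[-0.054, 0.999, -0.0], [0.999, 0.054, -0.0], [-0.0, -0.0, -1.0]]
wrist_force: [0.2, -1.4, -2.8]
opening: 0.0377
grip_force: 62.3
```

```bash
python3 mv.py .534 -.152 .20 83
```

```text
t 5.33 tcp [0.5351 0.0917 0.2154] row [-0.973, -0.0573, 0.0618, -0.0001, 0.0, 0.0562] F [ 0.2 -1.4 -2.8] q6 1.54 op 0.0377 62.34357833862305
```

{"api": "send_rows", "payload": {
  "moves": [
    [-0.14,-0.008,0,0,0,0.01],
    [-0.28,-0.016,0,0,0,0.02],
    [-0.42,-0.024,0,0,0,0.03],
    [-0.56,-0.032,0,0,0,0.04],
    [-0.7,-0.04,0,0,0,0.056]
  ]
}}

```text
time: 5.75
tool_pos: [0.5347, -0.0841, 0.2155]
eef_rot: [[0.122, 0.992, -0.0], [0.992, -0.122, 0.0], [0.0, -0.0, -1.0]]
wrist_force: [0.3, -1.1, -1.9]
opening: 0.0372
grip_force: 62.4
```

{"api": "send_rows", "payload": {
  "moves": [
    [-0.12,0,0.03,0,0,0],
    [-0.2,0,0.06,0,0,0],
    [-0.26,0,0.06,0,0,0],
    [-0.26,0,0.06,0,0,0],
    [-0.26,0,0.06,0,0,0]
  ]
}}

```text
time: 6.17
tool_pos: [0.527, -0.1476, 0.2005]
eef_rot: [[0.123, 0.992, -0.001], [0.992, -0.123, 0.001], [0.001, -0.001, -1.0]]
wrist_force: [0.4, 0.7, -1.7]
opening: 0.0375
grip_force: 62.3
```

```bash
python3 - <<'E'
from h import *
for n in("scene","top"):
    s,R,t=cam(n)
    for d in place_of(n,"pocket")+place_of(n,"red_grip")[:4]: print(n,round(d["p"],2),np.round(w(R,t,d["location"]),4))
    if n=="scene": cv2.imwrite("pics/h5.png",cv2.resize(s["pixels"][130:340,120:360],None,fx=2.5,fy=2.5,interpolation=cv2.INTER_CUBIC)[:,:,::-1])
E
python3 mv.py .534 -.152 .10 83
```

```text
scene 0.75 [ 0.5317 -0.1528  0.0066]
scene 0.6 [0.5564 0.3633 0.0704]
scene 0.54 [0.4262 0.204  0.0709]
scene 0.52 [ 0.5267 -0.1496  0.2237]
scene 0.5 [0.4149 0.2928 0.071 ]
top 0.57 [ 0.5384 -0.1501  0.0048]
top 0.41 [ 0.5314 -0.1456  0.2231]
top 0.79 [0.5589 0.3704 0.0718]
top 0.72 [0.4225 0.2909 0.0723]
top 0.72 [0.4366 0.2066 0.0717]
top 0.35 [ 0.532  -0.1428  0.2246]
t 6.47 tcp [ 0.5276 -0.146   0.2015] row [-0.0208, 0.0283, 0.4059, 0.0001, -0.0, 0.0009] F [-0.4  0.1 -1.8] q6 1.27 op 0.0371 62.31687784194946
```

View pics/h5.png

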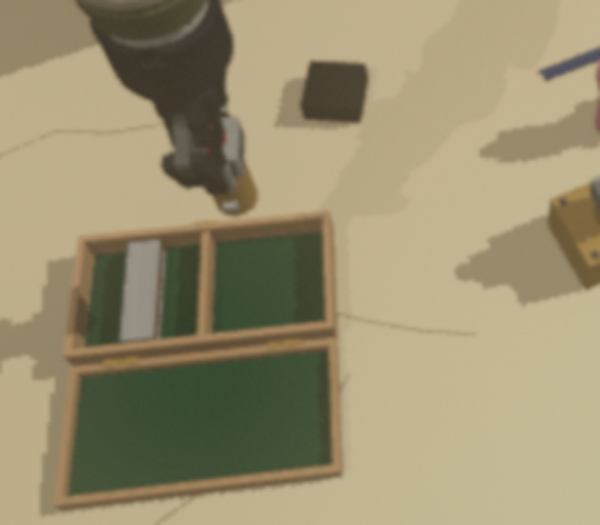

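The jet hangs straight from the gripper. The empty compartment is confirmed at crop (268,282), and the harmonica is in the other one. I descend to about 13 mm above the floor.

{"api": "send_rows", "payload": {
  "moves": [
    [-0.02,0.026,0.05,0,0,0],
    [-0.024,0.026,0.15,0,0,0],
    [-0.024,0.026,0.27,0,0,0],
    [-0.024,0.026,0.39,0,0,0],
    [-0.024,0.026,0.48,0,0,0]
  ]
}}

```text
time: 6.88
tool_pos: [0.5324, -0.1532, 0.0782]
eef_rot: [[0.12, 0.993, -0.002], [0.993, -0.12, 0.001], [0.001, -0.002, -1.0]]
wrist_force: [0.6, 0.4, -2.3]
opening: 0.0373
grip_force: 62.3
```

{"api": "send_rows", "payload": {
  "moves": [
    [0,0,0.02,0,0,0],
    [0,0,0.02,0,0,0],
    [0,0,0.02,0,0,0],
    [0,0,0.02,0,0,0]
  ]
}}

```text
time: 7.22
tool_pos: [0.5346, -0.1543, 0.0779]
eef_rot: [[0.121, 0.993, 0.003], [0.993, -0.121, -0.001], [-0.001, 0.003, -1.0]]
wrist_force: [0.5, -0.6, -1.3]
opening: 0.0372
grip_force: 62.3
```

```bash
python3 mv.py .534 -.152 .058 83
```

```text
t 7.22 tcp [ 0.5346 -0.1543  0.0779] row [0.0089, -0.0036, 0.0797, 0.0009, 0.0003, 0.0004] F [ 0.5 -0.6 -1.3] q6 1.27 op 0.0372 62.250012159347534
```

{"api": "send_rows", "payload": {
  "moves": [
    [0.004,0,0.025,0,0,0],
    [0.006,0,0.05,0,0,0],
    [0.006,0,0.068,0,0,0],
    [0.006,0,0.068,0,0,0],
    [0.006,0,0.068,0,0,0]
  ]
}}

```text
time: 7.63
tool_pos: [0.5329, -0.152, 0.059]
eef_rot: [[0.121, 0.993, -0.001], [0.993, -0.121, 0.0], [0.0, -0.001, -1.0]]
wrist_force: [0.2, 0.3, -3.0]
opening: 0.0376
grip_force: 62.3
```

{"api": "send_rows", "payload": {
  "moves": [
    [0,0,0.004,0,0,0],
    [0,0,0.008,0,0,0],
    [0,0,0.008,0,0,0]
  ]
}}

```text
time: 7.88
tool_pos: [0.5333, -0.1522, 0.0573]
eef_rot: [[0.121, 0.993, 0.0], [0.993, -0.121, 0.0], [0.0, 0.0, -1.0]]
wrist_force: [-0.0, 0.6, -2.2]
opening: 0.0376
grip_force: 62.3
```

```bash
python3 mv.py .534 -.152 .0564 83
```

```text
t 7.88 tcp [ 0.5333 -0.1522  0.0573] row [0.0013, 0.0027, 0.0035, 0.0, -0.0, 0.0003] F [-0.   0.6 -2.2] q6 1.27 op 0.0376 62.32487440109253
```

{"api": "send_rows", "payload": {
  "moves": [
    [0,0,0.003,0,0,0],
    [0,0,0.004,0,0,0],
    [0,0,0.004,0,0,0]
  ]
}}

```text
time: 8.13
tool_pos: [0.5334, -0.1523, 0.0565]
eef_rot: [[0.121, 0.993, 0.0], [0.993, -0.121, -0.0], [-0.0, 0.0, -1.0]]
wrist_force: [-0.3, -0.0, -1.9]
opening: 0.0372
grip_force: 62.5
```

{"api": "send_rows", "payload": {
  "moves": [
    [0,0,0.003,0,0,0],
    [0,0,0.004,0,0,0],
    [0,0,0.004,0,0,0]
  ]
}}

```text
time: 8.38
tool_pos: [0.5335, -0.1523, 0.0564]
eef_rot: [[0.121, 0.993, 0.001], [0.993, -0.121, -0.0], [-0.0, 0.001, -1.0]]
wrist_force: [-1.6, 1.5, 4.6]
opening: 0.0373
grip_force: 63.3
```

Contact at the expected height (+4.6 N), so I release.

{"api": "send_rows", "payload": {
  "moves": [
    [0,0,-0.001,0,0,0],
    [0,0,-0.001,0,0,0],
    [0,0,-0.001,0,0,0],
    [0,0,-0.001,0,0,0],
    [0,0,-0.001,0,0,0]
  ],
  "fingers": 1
}}

```text
time: 8.8
tool_pos: [0.5333, -0.1522, 0.0555]
eef_rot: [[0.121, 0.993, -0.0], [0.993, -0.121, 0.0], [0.0, -0.0, -1.0]]
wrist_force: [0.8, -0.2, -0.3]
opening: 0.0852
grip_force: 0.0
```

{"api": "send_rows", "payload": {
  "moves": [
    [0,0,0,0,0,0],
    [0,0,0,0,0,0],
    [0,0,0,0,0,0]
  ]
}}

```text
time: 9.05
tool_pos: [0.5333, -0.1522, 0.0555]
eef_rot: [[0.121, 0.993, -0.0], [0.993, -0.121, 0.0], [0.0, -0.0, -1.0]]
wrist_force: [-0.5, 1.0, 0.3]
opening: 0.0855
grip_force: 0.0
```

```bash
python3 mv.py .534 -.152 .22 83; python3 - <<'E'
from h import *
s,R,t=cam("scene")
for d in place_of("scene","red_grip")[:4]: print(round(d["p"],2),np.round(w(R,t,d["location"]),4))
E
```

```text
t 9.05 tcp [ 0.5333 -0.1522  0.0555] row [0.0012, 0.0027, -0.6579, -0.0, -0.0, 0.0004] F [-0.5  1.   0.3] q6 1.27 op 0.0855 0.0
0.78 [0.4287 0.2063 0.0727]
0.73 [0.5556 0.3698 0.0699]
0.71 [0.4132 0.2909 0.0698]
0.44 [ 0.5318 -0.1538  0.0789]
```

The jet stands free with its collar at z ≈ 0.079 (0.078 expected). I retreat straight up.

{"api": "send_rows", "payload": {
  "moves": [
    [0,0,-0.08,0,0,0],
    [0,0,-0.22,0,0,0],
    [0,0,-0.36,0,0,0],
    [0,0,-0.5,0,0,0],
    [0,0,-0.6,0,0,0]
  ]
}}

```text
time: 9.57
tool_pos: [0.534, -0.1525, 0.2089]
eef_rot: [[0.121, 0.993, 0.003], [0.993, -0.121, -0.001], [-0.001, 0.003, -1.0]]
wrist_force: [0.9, -1.0, 0.4]
opening: 0.0855
grip_force: 0.0
```

{"api": "send_rows", "payload": {
  "moves": [
    [0,-0.1,-0.05,0,0,0],
    [0,-0.2,-0.1,0,0,0],
    [0,-0.3,-0.1,0,0,0],
    [0,-0.35,-0.1,0,0,0],
    [0,-0.35,-0.1,0,0,0]
  ]
}}

```text
time: 9.98
tool_pos: [0.4441, -0.141, 0.2312]
eef_rot: [[0.121, 0.993, -0.0], [0.993, -0.121, 0.0], [0.0, -0.0, -1.0]]
wrist_force: [0.0, 0.3, 0.2]
opening: 0.0854
grip_force: 0.0
```

```bash
python3 - <<'E'
from h import *
for n in("scene","top"):
    s,R,t=cam(n)
    for k in("red_grip","blue_grip"):
        for d in place_of(n,k)[:4]: print(n,k,round(d["p"],2),np.round(w(R,t,d["location"]),4))
    if n=="scene": cv2.imwrite("pics/h6.png",cv2.resize(s["pixels"][110:340,140:480],None,fx=2.2,fy=2.2,interpolation=cv2.INTER_CUBIC)[:,:,::-1])
st=sense();print(st["time"],st["tool_pos"],st["wrist_force"])
E
```

```text
scene red_grip 0.78 [0.5554 0.3683 0.0713]
scene red_grip 0.64 [0.4267 0.2048 0.0747]
scene red_grip 0.63 [ 0.5316 -0.1554  0.0758]
scene red_grip 0.54 [0.4156 0.2899 0.0726]
scene blue_grip 0.52 [0.5555 0.1663 0.081 ]
top red_grip 0.62 [0.5566 0.375  0.0701]
top red_grip 0.59 [0.4248 0.2935 0.0753]
top red_grip 0.58 [0.435  0.2084 0.0748]
top red_grip 0.51 [ 0.536  -0.1506  0.0804]
top blue_grip 0.75 [0.5618 0.1717 0.0843]
10.2833 [ 0.44718092 -0.14183841  0.23032333] [ 0.16980748 -0.16727443 -0.78919659]
```

View pics/h6.png

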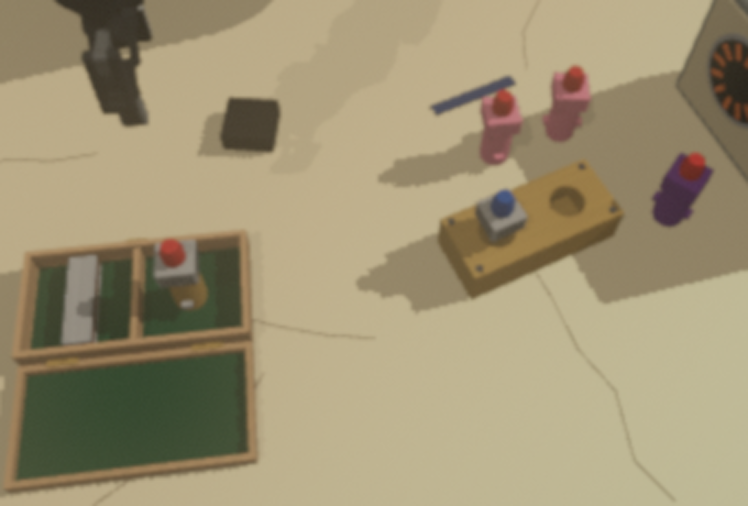

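The red jet stands upright in the empty compartment (crop (178,270)). Its socket is empty, the blue jet is still locked in at (502,215), and the arm is clear.

```bash
python3 -c "
from station import *
print(hand_in())"
```

```text
the job is handed in; nothing more can be done
None
```

The red-capped jet stands upright in the empty compartment, the blue-capped jet is still locked in the anvil, and the job was handed in about 10 s into the 48 s limit with the arm clear; no verdict was returned.

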